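Free a link from its spring bar with a forked tool

ROBOT

A 7-joint arm with a two-finger parallel gripper is mounted at the origin on the work surface; the furniture and walls round the work are solid. World frame = base frame: x ahead of the robot, y to its left, z up, the work surface at z = 0. Lengths are in m, angles in rad, forces in N, time in s.
With the tool pointing down it reaches from about 0.4 to 0.85 m from the base axis. Payload 4.5 kg.
Tool frame: the origin (TCP) lies midway between the tips of the shut fingers; the grasp point (between the pads) lies 19 mm behind it; z points along the fingers, y is the line along which they close (so a half turn about z gives the same grasp; the last joint's range is limited). The gripper opens to 88 mm and grips with 3 to 60 N. Pads are 18 mm wide; open, the fingers measure 123 mm over their backs; the gripper's body (75 mm by 187 mm) begins 45 mm behind the grasp point.
Start: joints at [0.034, 0.689, -0.195, 1.565, 0.157, 0.902, -0.215], TCP at [0.625, 0, 0.208] pointing down, gripper open.
Joint ranges: [-3.01, 3.01], [-0.46, 2.08], [-1.47, 1.51], [0.13, 2.56], [-1, 4.14], [0.04, 2.09], [-2.66, 2.66]. Speed limits (rad/s): [2.57, 2.57, 3.14, 3.14, 3.14, 3.14, 3.14].

INTERFACE

Orientations are given as a unit quaternion [x, y, z, w].
In Python, from plant import r, eyes, finish_job gives the robot as it stands. The module is installed in compiled form; this text tells all that it offers.
- The arm moves only by the tool move_arm, never from a script. Its argument "motion" is a list of rows, each a list of 7 numbers: the shift along the tool's x, y, z in mm, then the turn, a rotation vector about the tool's x, y, z in degrees, then the closure, from 0 (fully open) to 1 (shut). A call has 1 to 5 rows; each row is the pose to reach, as a shift and turn from the pose commanded when the call began, along the tool's axes at that moment; what a row does not reach only later rows make up. A row lasts 1/8 s, in which the tool goes at most 62.5 mm and 10.7 degrees, less where a joint would pass 70% of its speed; a pose out of reach is approached as far as the arm can. A call with a gripper value outside its range is refused whole. The fingers move at their own pace and stop on an object; "newtons" is the grip in N (left out, the last holds). Time passes only in rows, so rows that repeat a pose let the fingers close. It gives the time, the measured TCP pose, the force, the opening and the grip force at its end, in the units of the state.
- r.get_state(): the state, without advancing time (a new reading comes with each control period).
- eyes.snapshot(name): name is "scene" or "side" or "wrist"; returns a dict with "frame" (420x560x3 uint8, red, green, blue), "z_map" (420x560 float32, m along the optical axis (not along the pixel's ray), 0 where there is no reading), "intrinsics" (3x3 intrinsics, pixels), "world_to_cam" (4x4, takes a point from world to camera coordinates). Camera axes: x right, y down, z forward; pixel columns grow to the right and rows downward; lengths in m; the calibration is good to about 2 mm. A picture is of the moment at which its call begins.
- finish_job(): hands the job in; it is judged then, once.
The state is a dict: "clock": time; "q": joint angles; "qd": joint speeds; "joint_torque": joint torques, N m; "tool_pos": TCP position; "eef_rot": TCP orientation; "contact_force": force on the tool from outside, world axes, zero at the start; "moment": the same for the moment, N m; "opening": opening from 0.0 (shut) to 1.0 (fully open); "finger_force": force on a finger pad.
Only numpy, scipy, OpenCV 4.12 (cv2) and the standard library are available. Lean on these libraries where they do the work, as an engineer would, in place of code of your own. Each camera call takes 0.05 s, during which the arm holds its last target. There are 200 camera calls.

TASK

Take the forked tool from its stand and, straddling the spring bar with it, gently press the bar's collar sideways towards the spring barrel until the link pops up free; keep your fingers off the fixture and do not ram the bar against its stop. Then hang the tool back in its stand, lift the freed link out and leave it lying or standing in the steel bowl, without disturbing the other things on the bench.

Things in the scene. Friction and masses are not known exactly. Their poses are not given: they have to be found in the camera images.
- fixture: fixture fixed to the bench: steel base plate 80 x 136 x 8 mm (x -40..40, y -28..108) with a walled seat at one end, a block-shaped spring barrel (34 x 22 mm, y 84..106, top 40 mm high) at the other and a spring bar between them. Origin on the bench under the middle of the seat, z up, +y from seat to barrel. Seat walls: outside 60 x 32 mm about the origin, top 44 mm high
- bar_gap (a point): point fixed in the fixture on the spring bar's axis, at y = 30 mm, 24 mm above the bench, where the fork can go down over the bar (prong tips 15 mm above the bench do well). The bar is an 8 mm rod along the fixture's y, from inside the link's lower eye (tip at y = 1 mm) through the seat wall (to y = 16 mm) into the barrel. Drawn 5 to 8 mm to +y it frees the link; hard stop at 10 mm; springs back
- collar_mean (a point): point fixed in the fixture: the AVERAGE place (y = 54 mm, bar axis) of the seat-side face of the collar, a ring 26 mm in diameter, 5 mm thick, clamped on the bar; really it is clamped anywhere from 10 mm nearer to 10 mm farther (see or feel it). Pushed to +y it takes the bar along: 3 N to start, about 6 N at release, 7.7 N at the stop. Over 14 N between tool and fixture damages the bar
- link_centre (a point): centre of the link, a loose aluminium plate with two eyes, 44 wide (x), 14 thick (y), 44 mm high, 70 g, upright in the seat, axes as the fixture's. Locked: centre 37 mm above the bench. Released, a weak lifter raises it 15 mm within a second (centre 52, top 74 mm, 30 mm clear of the walls) and the returning bar passes beneath it. Then pinch it by the top across its thickness and draw straight up
- tool_handle (a point): centre of the forked tool's handle, a square wooden grip 16 x 16 x 50 mm along z, 90 g. Flange 44 (x) x 30 (y) x 4 mm, underside 29 mm below this point; below it a blade 25 (x) x 6 (y) mm ending in two prongs, slot between them 13 mm wide (x), 22 mm deep, open downwards; tips 79 mm below this point. Same turned half round. Hangs upright in the stand at the start
- tool_stand: tool stand, fixed: a bridge 70 (x) x 56 (y) mm, top plate 62 mm high with a slot 32 (x) x 15 (y) mm through its middle, in which the forked tool hangs by its flange with the tool's x along the stand's x (handle centre then 91 mm above the bench). Origin on the bench under the slot, z up
- bowl: empty pressed steel bowl, loose, 134 mm across the rim, 47 mm high, walls sloping in to a flat floor about 68 mm across and 2 mm thick; origin at the centre of its underside, z up
- holder_short: bystander: turned aluminium holder, 46 x 46 x 48 mm; origin at the centre of its underside
- compound_tin: bystander: open round tin, 76 mm diameter, 46 mm high; origin at the centre of its underside
- holder_tall: bystander: turned aluminium holder, 46 x 46 x 60 mm; origin at the centre of its underside
- screwdriver: bystander: screwdriver lying on the bench, 30 x 200 x 28 mm; origin at the centre of its underside
Not all that is in view belongs to the job. What is shaped like the part that bears tool_handle but green or purple is not meant.

How it is judged:
On the way:
1. the link has popped up by at least 10 mm while the forked tool still presses on the fixture's spring bar (z of link_centre in the frame of fixture above 0.047 m and horizontal distance between link_centre and fixture below 0.008 m and contact force between fork_tool and fixture above 1 N), for 0.1 s.
At the end, for the whole second after the job is handed in: the forked tool hangs upright in its stand (handle within 10 mm of the slot's middle, 87 to 95 mm above the bench, tilt under 0.1 rad) and the link rests inside the steel bowl (its centre within 45 mm of the bowl's axis and less than 45 mm above its underside), the bowl standing level on the bench (horizontal distance between tool_handle and tool_stand below 0.01 m and height (world z) of tool_handle between 0.087 and 0.095 m and angle between each of tool_handle, bowl's own z axis and vertical below 0.1 rad and horizontal distance between link_centre and bowl below 0.045 m and z of link_centre in the frame of bowl below 0.045 m and height (world z) of bowl below 0.01 m and contact force between link and bowl above 0.1 N); the robot touches nothing.
It fails at once if the forked tool presses on the fixture or its spring bar with more than 14 N (contact force between fork_tool and fixture above 14 N).
It fails at once if the fingers press on the fixture or its spring bar with more than 5 N (contact force between the fingers and fixture above 5 N).
It fails at once if a bystander is moved by more than 20 mm (distance of any of holder_short, compound_tin, holder_tall, screwdriver from where it was at the start of the episode above 0.02 m).
It also fails if it takes over 67 s, if anything falls off the work surface, if the arm or the gripper's body presses on something with over 40 N, if the wrist force passes 120 N, or if a joint passes its speed limit or range.

## Working session

There is one attempt and no reset: what is moved stays moved. The work goes in short steps, Python scripts to look and compute and a tool call to move; the robot and the scene stay as the last step left them, time stands still between calls to the robot, and variables do not carry over. Pictures are saved under pics/ and viewed, at most 10 in all, crops included, and the job is handed in when it is done.

Besides the shell and the picture viewer there is one more tool, called as name(argument=value, ...) on one line, values as JSON. move_arm: Moves the arm, as the interface text tells. Its arguments: {"type":"object","properties":{"motion":{"type":"array","items":{"type":"array","items":{"type":"number"}}},"newtons":{"type":"number"}},"required":["motion"]}

```bash
mkdir -p pics; cat > h.py <<'E'
import numpy as np, cv2
from plant import r, eyes, finish_job
def snap(n):
    s=eyes.snapshot(n); np.savez('/tmp/%s.npz'%n,**s); return s
def load(n): return dict(np.load('/tmp/%s.npz'%n))
def cloud(s):
    z=s['z_map']; K=s['intrinsics']; h,w=z.shape
    u,v=np.meshgrid(np.arange(w),np.arange(h))
    p=np.stack([(u-K[0,2])/K[0,0]*z,(v-K[1,2])/K[1,1]*z,z,np.ones_like(z)],-1)
    P=p@np.linalg.inv(s['world_to_cam']).T
    P=P[...,:3]; P[z==0]=np.nan; return P
def save(img,n): cv2.imwrite('pics/'+n,img[...,::-1])
E
python3 - <<'E'
from h import *
a=[snap(n) for n in('scene','side','wrist')]
save(a[0]['frame'],'scene.png');save(a[1]['frame'],'side.png')
for s in a: print(np.linalg.inv(s['world_to_cam']).round(3).tolist(), s['intrinsics'][0,0])
print(r.get_state())
E
```

```text
[[-0.83, -0.32, 0.458, -0.157], [-0.558, 0.501, -0.661, 1.202], [-0.018, -0.804, -0.594, 0.916], [0.0, 0.0, 0.0, 1.0]] 409.11884616188365
[[0.875, -0.305, 0.377, -0.01], [-0.485, -0.554, 0.676, -0.619], [0.002, -0.774, -0.633, 0.932], [0.0, 0.0, 0.0, 1.0]] 478.7107339931248
[[1.0, -0.001, -0.001, 0.626], [-0.001, -0.961, -0.275, 0.07], [-0.001, 0.275, -0.961, 0.384], [0.0, 0.0, 0.0, 1.0]] 335.5757484965557
{'clock': 0.15, 'q': array([ 0.03382882,  0.68977325, -0.19452296,  1.56604784,  0.15731709,
        0.90252694, -0.21508861]), 'qd': array([-0.00125895, -0.00203483,  0.00256255, -0.00362578,  0.00033674,
        0.001017  , -0.00133286]), 'joint_torque': array([-1.46674727e-03, -5.27863634e+01, -1.26819178e+00, -1.53587687e+01,
       -5.24473807e-02,  3.92338901e-03,  1.12435155e-04]), 'tool_pos': array([ 6.24497874e-01, -6.48563099e-05,  2.07220749e-01]), 'eef_rot': array([ 7.07089624e-01,  7.07123609e-01, -5.23100963e-04, -4.38153088e-04]), 'contact_force': array([-0.39462086,  0.31683945,  0.22390507]), 'moment': array([-0.03458635,  0.00955646, -0.02093712]), 'finger_force': 0.0, 'opening': 1.0014816692685693}
```

View pics/scene.png

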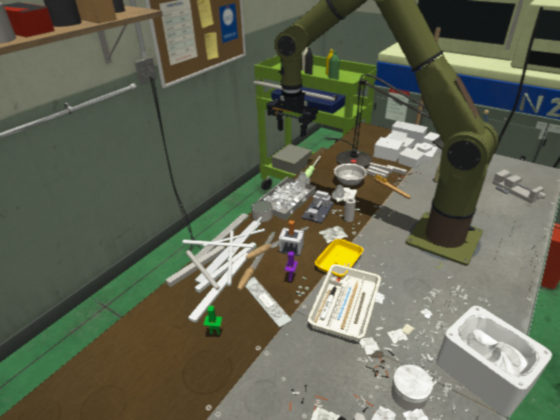

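View pics/side.png

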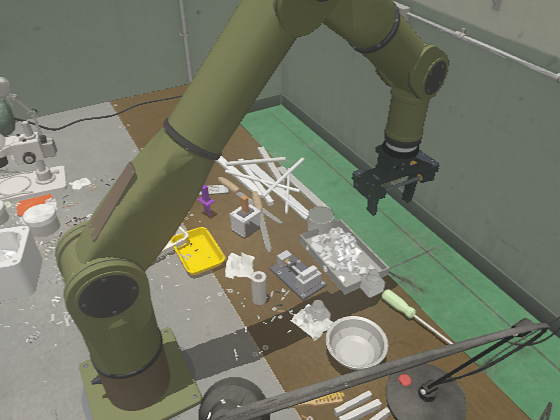

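The scene view shows the stand with a wooden handle at about (291,230), purple and green look-alikes at (291,262) and (213,320), the fixture at (318,207) and the bowl at (350,175). In the side view the same things are: handle (243,203), purple (206,198), fixture (300,272), bowl (357,343). The wooden handle in the stand fits the description, since the look-alikes are coloured. I'll enlarge to confirm.

```bash
python3 - <<'E'
from h import *
a=load('side')['frame'][170:310,190:340]; b=load('scene')['frame'][150:290,240:380]
save(np.hstack([cv2.resize(a,(400,373),interpolation=2),cv2.resize(b,(373,373),interpolation=2)]),'crop.png')
s=load('side');P=cloud(s)
for n,u,v in [('handle',243,203),('standtop',236,220),('standtop2',255,215),('seat',310,258),('base',290,285),('bowlfloor',357,345),('purple',206,190)]: print(n,P[v,u].round(3))
s=load('scene');P=cloud(s)
for n,u,v in [('handle',291,230),('stand',285,237),('bowl',349,175),('fix',318,210)]: print(n,P[v,u].round(3))
E
```

```text
handle [0.405 0.329 0.099]
standtop [0.377 0.321 0.054]
standtop2 [0.431 0.311 0.058]
seat [0.509 0.138 0.002]
base [0.409 0.074 0.011]
bowlfloor [ 0.456 -0.147  0.003]
purple [0.34  0.442 0.092]
handle [0.406 0.34  0.088]
stand [0.421 0.353 0.061]
bowl [ 0.458 -0.195  0.005]
fix [0.429 0.12  0.024]
```

View pics/crop.png

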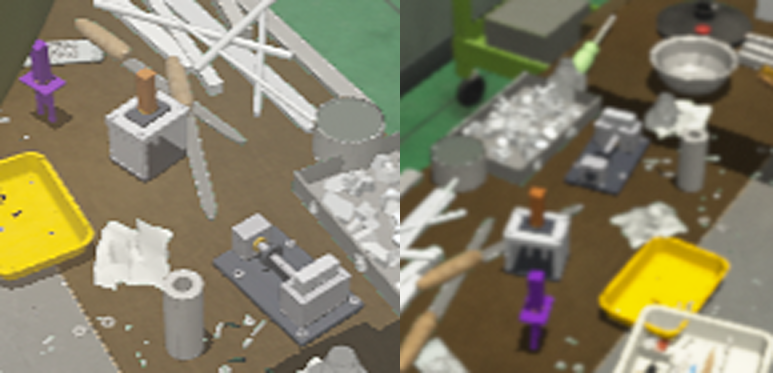

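```bash
python3 - <<'E'
from h import *
s=load('side');P=cloud(s)
# top-plate of stand, fixture tops, bowl rim from side depth
def reg(c,rad,z0,z1):
    m=(np.hypot(P[...,0]-c[0],P[...,1]-c[1])<rad)&(P[...,2]>z0)&(P[...,2]<z1); return m
for n,c,rad,z0,z1 in [('standtop',(.405,.333),.06,.056,.068),('handletop',(.405,.333),.04,.108,.125),('fixtops40',(.45,.09),.1,.034,.056),('linktop',(.45,.09),.1,.052,.07),('bowlrim',(.46,-.17),.11,.042,.055)]:
    m=reg(c,rad,z0,z1);Q=P[m]
    if len(Q)<5: print(n,len(Q));continue
    rr=cv2.minAreaRect((Q[:,:2]*1000).astype(np.float32)); print(n,len(Q),np.round(Q.mean(0),3),rr)
E
```

```text
standtop 300 [0.406 0.325 0.062] ((408.5043029785156, 332.0108947753906), (74.99920654296875, 58.76575469970703), 19.04825210571289)
handletop 36 [0.409 0.329 0.114] ((409.90478515625, 329.6985778808594), (17.300594329833984, 17.190425872802734), 23.744857788085938)
fixtops40 340 [0.443 0.08  0.042] ((482.388671875, 100.85838317871094), (131.12387084960938, 126.50553131103516), 0.18545134365558624)
linktop 105 [0.449 0.056 0.059] ((450.1170349121094, 57.620269775390625), (47.96132278442383, 16.750896453857422), 12.991549491882324)
bowlrim 618 [ 0.444 -0.156  0.046] ((438.037353515625, -159.21726989746094), (133.9235382080078, 132.64715576171875), 76.82463073730469)
```

```bash
cat >> h.py <<'E'
from scipy.spatial.transform import Rotation as Ro
def goto(x,y,z,yaw):
    """delta (mm,deg) in tool axes from measured pose to TCP (mm) pointing down with tool x at yaw deg"""
    s=r.get_state(); R=Ro.from_quat(s['eef_rot']); c,sn=np.cos(np.radians(yaw)),np.sin(np.radians(yaw))
    T=Ro.from_matrix(np.array([[c,sn,0],[sn,-c,0],[0,0,-1]]))
    d=R.inv().apply(np.array([x,y,z])-s['tool_pos']*1000)
    print('t',round(s['clock'],2),'pos',(s['tool_pos']*1000).round(1),'F',s['contact_force'].round(1),'shift',d.round(1),'turn',np.degrees((R.inv()*T).as_rotvec()).round(2))
E
python3 - <<'E'
from h import *
goto(409,330,215,19)
save(load('wrist')['frame'],'w0.png')
E
```

```text
t 0.15 pos [ 6.245e+02 -1.000e-01  2.072e+02] F [-0.4  0.3  0.2] shift [ 330.1 -215.5   -7.5] turn [-6.0e-02  5.0e-02  7.1e+01]
```

move_arm(motion=[[35, -23, -2, 0, 0, 8, 0], [85, -55, -4, 0, 0, 18, 0], [135, -88, -6, 0, 0, 28, 0], [180, -118, -8, 0, 0, 39, 0], [220, -144, -8, 0, 0, 49, 0]], newtons=50)

```text
clock: 0.78
tool_pos: [0.4795, 0.2219, 0.2159]
eef_rot: [0.938, 0.348, -0.0, -0.0]
contact_force: [0.1, 0.8, 0.0]
opening: 1.0
finger_force: 0.0
```

```bash
python3 - <<'E'
from h import *
goto(409,330,215,19)
E
```

```text
t 0.78 pos [479.5 221.9 215.9] F [0.1 0.8 0. ] shift [  17.1 -127.9    0.9] turn [-0.03 -0.   21.72]
```

move_arm(motion=[[7, -50, 1, 0, 0, 10, 0], [13, -95, 1, 0, 0, 20, 0], [17, -127, 1, 0, 0, 22, 0], [17, -127, 1, 0, 0, 22, 0]])

```text
clock: 1.27
tool_pos: [0.4083, 0.3298, 0.2145]
eef_rot: [0.986, 0.168, -0.001, -0.0]
contact_force: [0.1, 0.8, 0.0]
opening: 1.003
finger_force: 0.0
```

```bash
python3 - <<'E'
from h import *
s=snap('wrist');save(s['frame'],'w1.png');goto(409,330,215,19)
P=cloud(s)
def rect(n,c,rad,z0,z1):
    m=(np.hypot(P[...,0]-c[0],P[...,1]-c[1])<rad)&(P[...,2]>z0)&(P[...,2]<z1);Q=P[m]
    if len(Q)<5: print(n,len(Q));return
    print(n,len(Q),Q.mean(0).round(4),cv2.minAreaRect((Q[:,:2]*1000).astype(np.float32)),[np.round(v,1) for v in np.array(np.where(m)).mean(1)])
rect('stand',(.409,.331),.055,.056,.0645)
rect('handletop',(.409,.331),.03,.108,.122)
rect('linktop',(.45,.058),.04,.053,.066)
rect('barrel',(.429,.15),.04,.035,.046)
E
```

```text
t 1.32 pos [409.8 327.7 214.6] F [ 0.2 -0.4 -0.6] shift [-0.  -2.5 -0.4] turn [0.01 0.02 0.18]
stand 2615 [0.4159 0.3328 0.0619] ((413.68408203125, 331.9920349121094), (70.33076477050781, 56.166786193847656), 18.253433227539062) [np.float64(179.4), np.float64(280.0)]
handletop 370 [0.4146 0.3322 0.1152] ((414.1002502441406, 331.9509582519531), (15.883125305175781, 15.407642364501953), 19.66537094116211) [np.float64(193.5), np.float64(279.9)]
linktop 711 [0.4537 0.059  0.0581] ((453.37591552734375, 57.679542541503906), (44.00865936279297, 16.565732955932617), 9.031784057617188) [np.float64(230.6), np.float64(538.1)]
barrel 687 [0.4389 0.1503 0.0391] ((439.9153137207031, 139.78573608398438), (34.169456481933594, 46.17462158203125), 9.104230880737305) [np.float64(210.8), np.float64(444.9)]
```

View pics/w1.png

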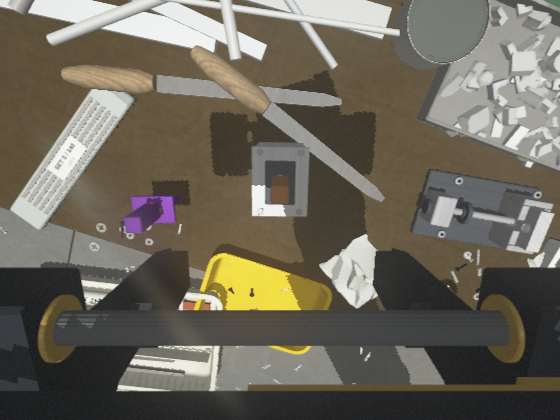

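Stand at pixel (280,180), measuring 70x56 mm as specified; the wooden handle at (279,193) sits in its slot, purple look-alike at (150,215). Collar at (463,210), near the barrel. I'm going down over the wooden handle.

move_arm(motion=[[5, -3, 30, 0, 0, 0.7, 0], [5, -3, 70, 0, 0, 0.7, 0], [5, -3, 98, 0, 0, 0.7, 0], [5, -3, 110, 0, 0, 0.7, 0], [5, -3, 110, 0, 0, 0.7, 0]])

```text
clock: 1.95
tool_pos: [0.4148, 0.3304, 0.1046]
eef_rot: [0.987, 0.158, -0.0, 0.0]
contact_force: [-0.1, -0.1, 0.4]
opening: 0.999
finger_force: 0.0
```

```bash
python3 - <<'E'
from h import *
goto(414,332,73,18.3)
E
```

```text
t 1.95 pos [414.8 330.4 104.6] F [-0.1 -0.1  0.4] shift [-0.3 -1.8 31.6] turn [ 0.05  0.04 -0.09]
```

move_arm(motion=[[0, -2, 18, 0, 0, 0, 0], [0, -2, 30, 0, 0, 0, 0], [0, -2, 31, 0, 0, 0, 0.3], [0, -2, 31, 0, 0, 0, 1], [0, -2, 31, 0, 0, 0, 1]], newtons=30)

```text
clock: 2.58
tool_pos: [0.414, 0.3336, 0.0744]
eef_rot: [0.987, 0.159, 0.001, -0.0]
contact_force: [-0.5, 0.4, -0.0]
opening: 0.678
finger_force: 0.0
```

move_arm(motion=[[0, 0, 0, 0, 0, 0, 1], [0, 0, 0, 0, 0, 0, 1], [0, 0, 0, 0, 0, 0, 1], [0, 0, 0, 0, 0, 0, 1]], newtons=55)

```text
clock: 3.08
tool_pos: [0.4137, 0.3334, 0.0738]
eef_rot: [0.987, 0.159, 0.0, 0.0]
contact_force: [0.1, 0.2, 0.5]
opening: 0.231
finger_force: 0.0
```

```bash
python3 - <<'E'
from h import *
goto(414,332,73,18.3)
E
```

```text
t 3.08 pos [413.7 333.4  73.8] F [0.1 0.2 0.5] shift [-0.1  1.4  0.8] turn [ 0.   -0.01  0.  ]
```

move_arm(motion=[[0, 0, 0, 0, 0, 0, 1], [0, 0, 0, 0, 0, 0, 1], [0, 0, 0, 0, 0, 0, 1]])

```text
clock: 3.45
tool_pos: [0.4137, 0.3334, 0.0738]
eef_rot: [0.987, 0.159, 0.0, 0.0]
contact_force: [0.2, -0.1, 0.4]
opening: 0.173
finger_force: 55.0
```

move_arm(motion=[[0, 0, -10, 0, 0, 0, 1], [0, 0, -30, 0, 0, 0, 1], [0, 0, -55, 0, 0, 0, 1], [0, 0, -75, 0, 0, 0, 1], [0, 0, -80, 0, 0, 0, 1]])

```text
clock: 4.08
tool_pos: [0.4143, 0.3339, 0.1554]
eef_rot: [0.987, 0.159, 0.001, -0.001]
contact_force: [0.9, 0.3, -0.9]
opening: 0.173
finger_force: 55.0
```

```bash
python3 - <<'E'
from h import *
# seat/barrel target: fixture from wrist estimate
c=np.array([453.4,57.7]);t=np.radians(9.05);y=np.array([-np.sin(t),np.cos(t)])
print(c+y*100)
p=c+y*28
goto(p[0],p[1],155,9)
E
```

```text
[437.6703674  156.45514497]
t 4.08 pos [414.3 333.9 155.4] F [ 0.9  0.3 -0.9] shift [-45.1 246.9  -0. ] turn [-0.07 -0.14  9.3 ]
```

move_arm(motion=[[-5, 25, 0, 0, 0, 2, 1], [-13, 70, 0, 0, 0, 5, 1], [-22, 120, 0, 0, 0, 9, 1], [-31, 170, 0, 0, 0, 9.3, 1], [-39, 215, 0, 0, 0, 9.3, 1]])

```text
clock: 4.7
tool_pos: [0.4439, 0.1151, 0.1535]
eef_rot: [0.997, 0.078, -0.0, 0.0]
contact_force: [0.5, 0.9, -0.4]
opening: 0.173
finger_force: 55.0
```

```bash
python3 - <<'E'
from h import *
goto(449,85.4,155,9)
E
```

```text
t 4.7 pos [443.9 115.1 153.5] F [ 0.5  0.9 -0.4] shift [ 0.4 30.1 -1.5] turn [ 0.03  0.04 -0.03]
```

move_arm(motion=[[0, 25, 0, 0, 0, 0, 1], [0, 31, 0, 0, 0, 0, 1], [0, 31, 0, 0, 0, 0, 1]])

```text
clock: 5.08
tool_pos: [0.4488, 0.0871, 0.1536]
eef_rot: [0.997, 0.079, -0.0, -0.0]
contact_force: [0.8, -0.4, -1.4]
opening: 0.175
finger_force: 55.0
```

```bash
python3 - <<'E'
from h import *
s=snap('wrist');save(s['frame'],'w2.png');goto(449,85.4,155,9)
P=cloud(s)
def rect(n,c,rad,z0,z1):
    m=(np.hypot(P[...,0]-c[0],P[...,1]-c[1])<rad)&(P[...,2]>z0)&(P[...,2]<z1);Q=P[m]
    if len(Q)<5: print(n,len(Q));return
    print(n,len(Q),Q.mean(0).round(4),cv2.minAreaRect((Q[:,:2]*1000).astype(np.float32)),np.array(np.where(m)).mean(1).round())
c=np.array([.4534,.0577]);t=np.radians(9.05);y=np.array([-np.sin(t),np.cos(t)])
rect('linktop',c,.04,.053,.066)
rect('seatwall',c,.04,.040,.048)
rect('barrel',c+y*.098,.02,.037,.044)
rect('base',c+y*.04,.11,.004,.012)
# profile along the bar: max z for |fx|<3mm
d=P[...,:2]-c; fx=d@np.array([np.cos(t),np.sin(t)]); fy=d@y
for a in range(10,112,3):
    m=(abs(fx)<.012)&(fy*1000>=a)&(fy*1000<a+3)&(P[...,2]<.07)&(P[...,2]>.012)
    Q=P[m]
    if len(Q): print(a,len(Q),round(Q[:,2].max()*1000,1),(fx[m].min()*1000).round(1),(fx[m].max()*1000).round(1),end=' | ')
E
```

```text
t 5.12 pos [448.8  87.8 153.6] F [ 0.2  0.1 -1.2] shift [-0.2  2.4 -1.4] turn [-0.05  0.01  0.1 ]
linktop 894 [0.4549 0.0577 0.0588] ((453.86590576171875, 57.39509963989258), (43.77642822265625, 14.189680099487305), 9.347210884094238) [201. 316.]
seatwall 1046 [0.4627 0.0555 0.0436] ((453.65728759765625, 56.93915557861328), (60.21318435668945, 31.72812271118164), 9.779211044311523) [188. 318.]
barrel 894 [0.4391 0.1507 0.0397] ((438.60260009765625, 150.84481811523438), (33.422019958496094, 22.219066619873047), 9.229452133178711) [197. 208.]
base 6809 [0.4665 0.1011 0.0076] ((470.9762268066406, 81.54930877685547), (196.06613159179688, 167.7496795654297), 81.07145690917969) [169. 269.]
10 58 44.5 -6.3 11.5 | 13 66 44.7 -7.4 12.0 | 16 30 29.2 -2.8 3.8 | 19 26 28.6 -2.8 3.7 | 22 24 28.6 -2.8 4.0 | 25 24 29.7 -3.0 3.7 | 28 24 29.7 -2.9 3.9 | 31 32 28.5 -2.7 3.7 | 34 24 28.7 -2.6 3.6 | 37 23 28.7 -2.8 3.6 | 40 24 28.9 -3.1 3.5 | 43 32 28.1 -2.7 3.9 | 46 24 29.0 -2.7 3.7 | 49 24 28.5 -2.7 3.6 | 52 24 29.6 -2.8 3.8 | 55 30 28.4 -2.7 3.6 | 58 81 37.5 -11.8 11.4 | 61 80 38.9 -11.7 11.8 | 64 52 37.0 -11.3 11.9 | 67 24 29.7 -3.8 5.9 | 70 29 28.5 -3.9 3.8 | 73 29 28.5 -3.8 3.5 | 76 28 29.4 -4.0 3.5 | 79 58 32.6 -7.6 7.1 | 82 152 42.0 -11.8 11.6 | 85 87 41.3 -11.5 11.7 | 88 85 41.6 -11.8 11.6 | 91 91 41.6 -11.7 11.6 | 94 84 41.4 -11.6 11.7 | 97 87 41.4 -11.7 11.5 | 100 91 41.9 -11.4 11.5 | 103 56 41.0 -12.0 11.7 | 106 33 33.7 -7.5 7.2 | 109 4 31.7 -3.2 7.4 |
```

View pics/w2.png

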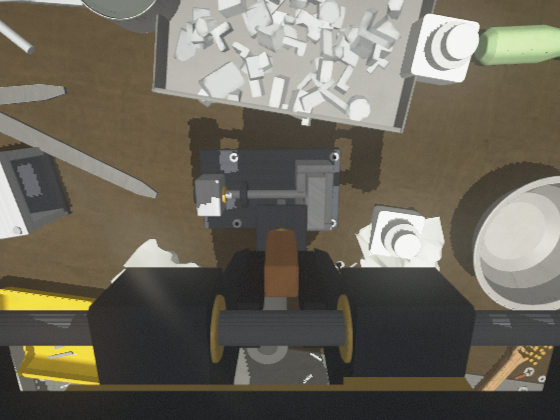

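Fixture in picture: seat (318,190), barrel (208,197), collar at (238,195); brass part beyond is the barrel bush. Measurements match the spec (seat centre (453.7,57.2), yaw 9.3°, collar face at y≈59 mm).

```bash
python3 - <<'E'
from h import *
goto(448.2,92.7,100,9.3)
E
```

```text
t 5.12 pos [448.8  87.8 153.6] F [ 0.2  0.1 -1.2] shift [ 0.2 -4.9 53.7] turn [-0.05  0.01 -0.2 ]
```

move_arm(motion=[[0, -4, 10, 0, 0, -0.2, 1], [0, -6, 28, 0, 0, -0.2, 1], [0, -6, 45, 0, 0, -0.2, 1], [0, -6, 53, 0, 0, -0.2, 1], [0, -6, 53, 0, 0, -0.2, 1]])

```text
clock: 5.75
tool_pos: [0.4475, 0.0929, 0.1002]
eef_rot: [0.997, 0.081, -0.001, -0.0]
contact_force: [0.4, 0.4, -1.0]
opening: 0.173
finger_force: 55.0
```

```bash
python3 - <<'E'
from h import *
goto(448.2,92.7,78,9.3)
E
```

```text
t 5.75 pos [447.5  92.9 100.2] F [ 0.4  0.4 -1. ] shift [ 0.7  0.3 22.2] turn [-0.01  0.08 -0.04]
```

move_arm(motion=[[0.7, 0, 7, 0, 0, 0, 1], [0.7, 0, 15, 0, 0, 0, 1], [0.7, 0, 22, 0, 0, 0, 1], [0.7, 0, 22, 0, 0, 0, 1]])

```text
clock: 6.25
tool_pos: [0.4484, 0.0923, 0.0783]
eef_rot: [0.997, 0.08, -0.0, 0.0]
contact_force: [0.0, -0.0, -0.7]
opening: 0.176
finger_force: 55.0
```

```bash
python3 - <<'E'
from h import *
goto(448.2,92.7,78,9.3)
# distance along +y to prong contact: face 59 -> tool centre y 56
s=r.get_state();p=s['tool_pos'][:2]*1000-np.array([453.7,57.2]);t=np.radians(9.3)
print('fixture x,y',p@[np.cos(t),np.sin(t)],p@[-np.sin(t),np.cos(t)])
E
```

```text
t 6.25 pos [448.4  92.3  78.3] F [ 0.  -0.  -0.7] shift [-0.1 -0.4  0.3] turn [ 0.    0.06 -0.11]
fixture x,y 0.44161817958963345 35.503822117683455
```

move_arm(motion=[[0, -4, 0, 0, 0, 0, 1], [0, -9, 0, 0, 0, 0, 1], [0, -13, 0, 0, 0, 0, 1], [0, -16, 0, 0, 0, 0, 1], [0, -17, 0, 0, 0, 0, 1]])

```text
clock: 6.88
tool_pos: [0.446, 0.1095, 0.0789]
eef_rot: [0.997, 0.08, 0.0, -0.0]
contact_force: [-1.0, 0.1, -0.9]
opening: 0.171
finger_force: 55.0
```

move_arm(motion=[[0, -0.8, 0, 0, 0, 0, 1], [0, -1.6, 0, 0, 0, 0, 1], [0, -2.4, 0, 0, 0, 0, 1], [0, -3.2, 0, 0, 0, 0, 1]])

```text
clock: 7.38
tool_pos: [0.4455, 0.1124, 0.0788]
eef_rot: [0.997, 0.08, 0.0, 0.0]
contact_force: [-0.8, 0.1, -1.0]
opening: 0.174
finger_force: 55.0
```

move_arm(motion=[[0, -0.8, 0, 0, 0, 0, 1], [0, -1.6, 0, 0, 0, 0, 1], [0, -2.4, 0, 0, 0, 0, 1], [0, -2.4, 0, 0, 0, 0, 1]])

```text
clock: 7.88
tool_pos: [0.4451, 0.1148, 0.0788]
eef_rot: [0.997, 0.08, 0.0, -0.0]
contact_force: [-0.1, 0.2, -0.8]
opening: 0.174
finger_force: 55.0
```

move_arm(motion=[[0, -0.8, 0, 0, 0, 0, 1], [0, -1.6, 0, 0, 0, 0, 1], [0, -1.6, 0, 0, 0, 0, 1]])

```text
clock: 8.25
tool_pos: [0.4449, 0.116, 0.0788]
eef_rot: [0.997, 0.08, 0.0, 0.0]
contact_force: [0.3, -1.0, -0.6]
opening: 0.175
finger_force: 55.0
```

```bash
python3 - <<'E'
from h import *
s=snap('wrist');save(s['frame'][110:300,140:400].repeat(3,0).repeat(3,1)[:600],'w3.png')
P=cloud(s);c=np.array([.4537,.0572]);t=np.radians(9.3)
d=P[...,:2]-c; fx=d@[np.cos(t),np.sin(t)]; fy=d@[-np.sin(t),np.cos(t)]
m=(abs(fx)<.013)&(P[...,2]>.031)&(P[...,2]<.045)&(fy>.045)&(fy<.08); print('collar fy',np.percentile(fy[m]*1000,[1,5,50,95,99]),m.sum())
print(r.get_state()['contact_force'])
E
```

```text
collar fy [55.27181797 55.60479586 57.9580434  59.74686739 59.96722949] 5
[ 1.24488024 -2.05044202 -0.59501891]
```

View pics/w3.png

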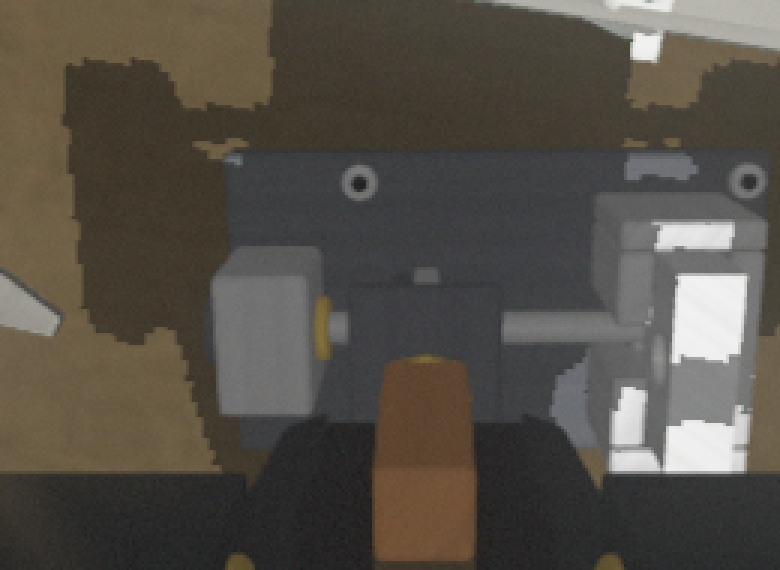

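The tool's flange (425,340 in crop) covers the collar, the bar still runs between prongs, and force is just starting (−2 N), so contact has begun.

move_arm(motion=[[0, -0.5, 0, 0, 0, 0, 1], [0, -1, 0, 0, 0, 0, 1], [0, -1.5, 0, 0, 0, 0, 1], [0, -2, 0, 0, 0, 0, 1]])

```text
clock: 8.8
tool_pos: [0.4446, 0.1176, 0.0788]
eef_rot: [0.997, 0.08, 0.0, 0.0]
contact_force: [1.1, -4.0, -1.0]
opening: 0.173
finger_force: 55.1
```

move_arm(motion=[[0, -0.5, 0, 0, 0, 0, 1], [0, -1, 0, 0, 0, 0, 1], [0, -1.5, 0, 0, 0, 0, 1], [0, -2, 0, 0, 0, 0, 1]])

```text
clock: 9.3
tool_pos: [0.4442, 0.12, 0.0788]
eef_rot: [0.997, 0.08, -0.0, 0.0]
contact_force: [0.4, -5.3, -1.5]
opening: 0.169
finger_force: 55.2
```

move_arm(motion=[[0, -0.4, 0, 0, 0, 0, 1], [0, -0.8, 0, 0, 0, 0, 1], [0, -1.2, 0, 0, 0, 0, 1], [0, -1.6, 0, 0, 0, 0, 1]])

```text
clock: 9.8
tool_pos: [0.444, 0.1213, 0.0788]
eef_rot: [0.997, 0.08, -0.0, 0.0]
contact_force: [1.2, -4.9, -2.2]
opening: 0.174
finger_force: 55.3
```

```bash
cat > lk.py <<'E'
from h import *
for n in('side','wrist'):
    P=cloud(snap(n));c=np.array([.4537,.0572]);t=np.radians(9.3)
    d=P[...,:2]-c; fx=d@[np.cos(t),np.sin(t)]; fy=d@[-np.sin(t),np.cos(t)]
    m=(abs(fx)<.024)&(abs(fy)<.009)&(P[...,2]<.08);print(n,'link top z',np.percentile(P[...,2][m],[90,97]).round(4),m.sum())
s=r.get_state();p=s['tool_pos'][:2]-c;print(s['clock'],'tool fy',p@[-np.sin(t),np.cos(t)],s['tool_pos'],s['contact_force'].round(1))
E
python3 lk.py
```

```text
side link top z [0.0612 0.0625] 151
wrist link top z [0.0599 0.0603] 2276
9.9 tool fy 0.06491529040111708 [0.44398804 0.12138953 0.07880806] [ 2.1 -4.9 -0.6]
```

move_arm(motion=[[0, -0.4, 0, 0, 0, 0, 1], [0, -0.8, 0, 0, 0, 0, 1], [0, -1.2, 0, 0, 0, 0, 1], [0, -1.2, 0, 0, 0, 0, 1]])

```text
clock: 10.4
tool_pos: [0.4438, 0.1224, 0.0788]
eef_rot: [0.997, 0.08, 0.0, 0.0]
contact_force: [-0.0, -5.5, -0.2]
opening: 0.175
finger_force: 55.3
```

```bash
python3 lk.py
```

```text
side link top z [0.0607 0.0626] 149
wrist link top z [0.0599 0.0603] 2278
10.5 tool fy 0.0659121326253051 [0.44380941 0.12237039 0.07880829] [ 1.  -5.4 -1.8]
```

move_arm(motion=[[0, -0.4, 0, 0, 0, 0, 1], [0, -0.8, 0, 0, 0, 0, 1], [0, -1.2, 0, 0, 0, 0, 1], [0, -1.2, 0, 0, 0, 0, 1]])

```text
clock: 11.0
tool_pos: [0.4436, 0.1234, 0.0788]
eef_rot: [0.997, 0.08, 0.0, 0.001]
contact_force: [1.7, -5.8, -2.4]
opening: 0.173
finger_force: 55.3
```

```bash
python3 lk.py
```

```text
side link top z [0.0613 0.0621] 149
wrist link top z [0.0601 0.0605] 2290
11.1 tool fy 0.06693933614908823 [0.44362448 0.12338099 0.07879737] [ 1.3 -6.3 -1.7]
```

move_arm(motion=[[0, -0.3, 0, 0, 0, 0, 1], [0, -0.6, 0, 0, 0, 0, 1], [0, -0.9, 0, 0, 0, 0, 1], [0, -0.9, 0, 0, 0, 0, 1], [0, -0.9, 0, 0, 0, 0, 1]])

```text
clock: 11.72
tool_pos: [0.4435, 0.1244, 0.0788]
eef_rot: [0.997, 0.08, -0.0, 0.0]
contact_force: [0.1, -5.3, -1.5]
opening: 0.174
finger_force: 55.3
```

```bash
python3 lk.py
```

```text
side link top z [0.075  0.0766] 197
wrist link top z [0.0743 0.0747] 3036
11.825 tool fy 0.06793429733677582 [0.44344909 0.12436049 0.07878897] [ 1.1 -5.5 -0.9]
```

Popped to full height (top 74 mm). I'll hold a moment, ease back, then lift.

move_arm(motion=[[0, 0, 0, 0, 0, 0, 1], [0, 0, 0, 0, 0, 0, 1], [0, 0, 0, 0, 0, 0, 1], [0, 1, 0, 0, 0, 0, 1], [0, 3, 0, 0, 0, 0, 1]])

```text
clock: 12.45
tool_pos: [0.4439, 0.1218, 0.0788]
eef_rot: [0.997, 0.08, -0.0, 0.0]
contact_force: [1.3, -3.9, -1.7]
opening: 0.175
finger_force: 55.2
```

move_arm(motion=[[0, 3, 0, 0, 0, 0, 1], [0, 6, 0, 0, 0, 0, 1], [0, 9, 0, 0, 0, 0, 1], [0, 11, 0, 0, 0, 0, 1], [0, 11, 0, 0, 0, 0, 1]])

```text
clock: 13.08
tool_pos: [0.4457, 0.1118, 0.0789]
eef_rot: [0.997, 0.08, 0.0, -0.0]
contact_force: [-0.1, 0.7, -0.7]
opening: 0.171
finger_force: 55.0
```

move_arm(motion=[[0, 0, -8, 0, 0, 0, 1], [0, 0, -25, 0, 0, 0, 1], [0, 0, -50, 0, 0, 0, 1], [0, 0, -72, 0, 0, 0, 1], [0, 0, -80, 0, 0, 0, 1]])

```text
clock: 13.7
tool_pos: [0.4463, 0.1117, 0.1602]
eef_rot: [0.997, 0.08, 0.001, -0.0]
contact_force: [1.7, -0.6, -0.9]
opening: 0.175
finger_force: 55.0
```

```bash
python3 lk.py; python3 - <<'E'
from h import *
goto(413.7,333.4,160,18.3)
E
```

```text
side link top z [0.0752 0.0761] 197
wrist link top z [0.0744 0.0749] 1486
13.8 tool fy 0.05491312814497337 [0.44605964 0.11159338 0.15951394] [-0.3  0.1 -1.2]
t 13.8 pos [446.1 111.6 159.5] F [-0.3  0.1 -1.2] shift [   3.6 -224.1   -0.4] turn [-0.01 -0.1  -9.08]
```

move_arm(motion=[[0, -25, 0, 0, 0, -2, 1], [1, -75, 0, 0, 0, -5, 1], [2, -130, 0, 0, 0, -9, 1], [3, -185, 0, 0, 0, -9.1, 1], [4, -224, 0, 0, 0, -9.1, 1]])

```text
clock: 14.42
tool_pos: [0.4123, 0.3357, 0.1577]
eef_rot: [0.987, 0.16, -0.001, -0.0]
contact_force: [0.2, -1.4, -1.2]
opening: 0.171
finger_force: 55.0
```

move_arm(motion=[[0, 0, 0, 0, 0, 0, 1], [0, 0, 0, 0, 0, 0, 1]])

```text
clock: 14.68
tool_pos: [0.4134, 0.3317, 0.158]
eef_rot: [0.987, 0.159, -0.001, 0.001]
contact_force: [-0.6, 0.3, -1.1]
opening: 0.174
finger_force: 55.0
```

```bash
python3 - <<'E'
from h import *
goto(413.7,333.4,95,18.3)
s=snap('wrist');save(s['frame'][60:310,130:430].repeat(2,0).repeat(2,1),'w4.png')
E
```

```text
t 14.68 pos [413.4 331.7 158. ] F [-0.6  0.3 -1.1] shift [ 0.9 -1.6 63. ] turn [ 0.09  0.1  -0.03]
```

View pics/w4.png

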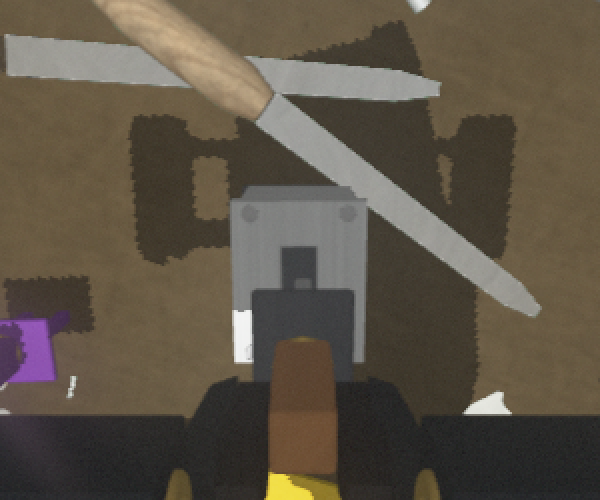

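Tool flange (302,335) is centred on the stand's slot (299,270) and square to it. Lowering.

move_arm(motion=[[1, -1, 8, 0, 0, 0, 1], [1, -1, 24, 0, 0, 0, 1], [1, -1, 40, 0, 0, 0, 1], [1, -1, 50, 0, 0, 0, 1], [1, -1, 50, 0, 0, 0, 1]])

```text
clock: 15.35
tool_pos: [0.4142, 0.3335, 0.1081]
eef_rot: [0.987, 0.159, -0.001, 0.001]
contact_force: [0.1, -0.8, 0.4]
opening: 0.179
finger_force: 55.0
```

```bash
python3 - <<'E'
from h import *
goto(413.7,333.4,74.5,18.3)
E
```

```text
t 15.35 pos [414.2 333.5 108.1] F [ 0.1 -0.8  0.4] shift [-0.4 -0.1 33.6] turn [ 0.05  0.09 -0.05]
```

move_arm(motion=[[0, 0, 8, 0, 0, 0, 1], [0, 0, 18, 0, 0, 0, 1], [0, 0, 27, 0, 0, 0, 1], [0, 0, 32, 0, 0, 0, 1], [0, 0, 33, 0, 0, 0, 1]])

```text
clock: 15.98
tool_pos: [0.4143, 0.3341, 0.0754]
eef_rot: [0.987, 0.159, -0.0, 0.0]
contact_force: [0.2, 0.9, -0.6]
opening: 0.174
finger_force: 55.0
```

```bash
python3 - <<'E'
from h import *
goto(413.7,333.4,74,18.3)
E
```

```text
t 15.97 pos [414.3 334.1  75.4] F [ 0.2  0.9 -0.6] shift [-0.8  0.5  1.4] turn [0.02 0.03 0.  ]
```

move_arm(motion=[[0, 0, 1, 0, 0, 0, 1], [0, 0, 1, 0, 0, 0, 0.7], [0, 0, 1, 0, 0, 0, 0.3], [0, 0, 1, 0, 0, 0, 0.3], [0, 0, 1, 0, 0, 0, 0.3]])

```text
clock: 16.6
tool_pos: [0.4145, 0.3344, 0.0749]
eef_rot: [0.987, 0.159, 0.0, -0.0]
contact_force: [0.0, -0.0, 0.8]
opening: 0.602
finger_force: 0.0
```

move_arm(motion=[[0, 0, -8, 0, 0, 0, 0.3], [0, 0, -30, 0, 0, 0, 0.3], [0, 0, -60, 0, 0, 0, 0.3], [0, 0, -80, 0, 0, 0, 0.3], [0, 0, -85, 0, 0, 0, 0.3]])

```text
clock: 17.23
tool_pos: [0.4151, 0.3348, 0.1614]
eef_rot: [0.987, 0.159, 0.001, -0.001]
contact_force: [0.7, 0.7, -0.6]
opening: 0.697
finger_force: 0.0
```

```bash
python3 - <<'E'
from h import *
s=snap('wrist');P=cloud(s)
m=(np.hypot(P[...,0]-.414,P[...,1]-.332)<.03)&(P[...,2]>.105)&(P[...,2]<.13);Q=P[m]
print(len(Q),Q.mean(0),cv2.minAreaRect((Q[:,:2]*1000).astype(np.float32)))
goto(453.7,57.2,160,9.3)
E
```

```text
560 [0.41597982 0.33351597 0.11472501] ((414.9134216308594, 333.21405029296875), (15.838919639587402, 15.689940452575684), 17.97365379333496)
t 17.27 pos [414.9 334.7 161.1] F [ 0.4 -0.5 -0.7] shift [-50.3 275.7   0.7] turn [-0.06 -0.11  9.  ]
```

Tool hangs properly (handle top 115 mm, centred). On to the link.

move_arm(motion=[[-5, 25, 0, 0, 0, 2, 0.3], [-14, 75, 0, 0, 0, 5, 0.3], [-24, 130, 0, 0, 0, 9, 0.3], [-34, 185, 0, 0, 0, 9, 0.3], [-43, 235, 0, 0, 0, 9, 0.3]])

```text
clock: 17.9
tool_pos: [0.447, 0.0956, 0.1592]
eef_rot: [0.997, 0.081, -0.001, 0.0]
contact_force: [0.6, 1.0, 0.3]
opening: 0.7
finger_force: 0.0
```

```bash
python3 - <<'E'
from h import *
s=snap('wrist');P=cloud(s)
m=(np.hypot(P[...,0]-.4537,P[...,1]-.0572)<.04)&(P[...,2]>.069)&(P[...,2]<.08);Q=P[m]
print(len(Q),Q.mean(0),cv2.minAreaRect((Q[:,:2]*1000).astype(np.float32)))
goto(453.7,57.2,120,9.3)
E
```

```text
962 [0.45420164 0.05757895 0.07365088] ((453.38177490234375, 57.246742248535156), (44.71994400024414, 14.20047378540039), 9.35515022277832)
t 17.95 pos [447.6  87.1 159.5] F [ 0.7 -5.2 -0.4] shift [ 1.6 30.2 39.7] turn [ 0.33  0.09 -0.67]
```

move_arm(motion=[[-3, 20, 5, 0, 0, 0, 0.3], [-3, 36, 20, 0, 0, 0, 0.3], [-3, 36, 40, 0, 0, 0, 0.3], [-3, 36, 60, 0, 0, 0, 0.3], [-3, 36, 60, 0, 0, 0, 0.3]])

```text
clock: 18.58
tool_pos: [0.4489, 0.0616, 0.0984]
eef_rot: [0.997, 0.081, -0.002, 0.0]
contact_force: [-0.2, -0.0, -0.4]
opening: 0.697
finger_force: 0.0
```

```bash
python3 - <<'E'
from h import *
goto(453.4,57.2,51,9.3)
E
```

```text
t 18.57 pos [448.9  61.6  98.4] F [-0.2 -0.  -0.4] shift [ 3.9  5.1 47.4] turn [-0.    0.22 -0.  ]
```

move_arm(motion=[[4, 5, 8, 0, 0.2, 0, 0.4], [4, 5, 23, 0, 0.2, 0, 0.5], [4, 5, 38, 0, 0.2, 0, 0.6], [4, 5, 46, 0, 0.2, 0, 0.6], [4, 5, 47, 0, 0.2, 0, 0.6]])

```text
clock: 19.2
tool_pos: [0.4552, 0.0573, 0.0527]
eef_rot: [0.997, 0.081, 0.002, -0.0]
contact_force: [0.5, 0.9, 0.9]
opening: 0.399
finger_force: 0.0
```

```bash
python3 - <<'E'
from h import *
goto(453.4,57.2,51,9.3)
E
```

```text
t 19.2 pos [455.2  57.3  52.7] F [0.5 0.9 0.9] shift [-1.8 -0.2  1.7] turn [ 0.   -0.2  -0.01]
```

move_arm(motion=[[-1, 0, 1, 0, 0, 0, 1], [-1, 0, 1, 0, 0, 0, 1], [-1, 0, 1, 0, 0, 0, 1], [-1, 0, 1, 0, 0, 0, 1]], newtons=15)

```text
clock: 19.7
tool_pos: [0.4542, 0.0573, 0.052]
eef_rot: [0.997, 0.081, 0.002, -0.0]
contact_force: [-0.4, 0.7, 0.4]
opening: 0.008
finger_force: 0.0
```

move_arm(motion=[[0, 0, 0, 0, 0, 0, 1], [0, 0, 0, 0, 0, 0, 1]], newtons=25)

```text
clock: 19.95
tool_pos: [0.4541, 0.0572, 0.0519]
eef_rot: [0.997, 0.081, 0.002, -0.0]
contact_force: [-0.0, -0.0, -0.0]
opening: 0.004
finger_force: 0.0
```

The fingers shut on nothing, so I need to look.

```bash
python3 lk.py; python3 - <<'E'
from h import *
a=load('side')['frame'][230:310,250:350].repeat(4,0).repeat(4,1); b=load('wrist')['frame'][130:300,190:370].repeat(2,0).repeat(2,1)[:320]
save(np.hstack([a,b]),'l5.png')
E
```

```text
side link top z [0.0747 0.0761] 168
wrist link top z [0.0743 0.0747] 1515
20.05 tool fy -3.4953579659119155e-05 [0.45407985 0.05722678 0.05181893] [ 0.5 -0.1 -0.4]
```

View pics/l5.png

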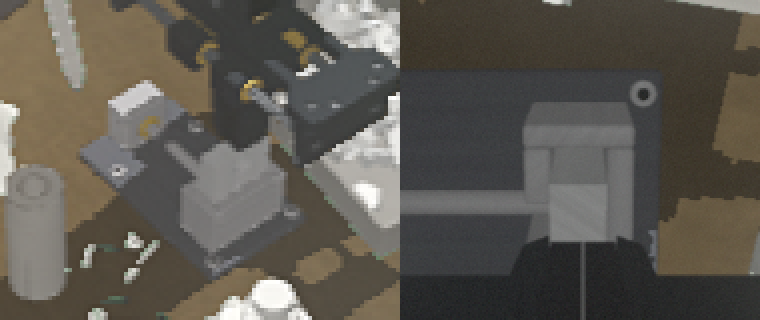

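```bash
python3 - <<'E'
from h import *
c=np.array([.4537,.0572]);t=np.radians(9.3)
for n in('side','wrist'):
    P=cloud(load(n))
    d=P[...,:2]-c; fx=d@[np.cos(t),np.sin(t)]*1000; fy=d@[-np.sin(t),np.cos(t)]*1000;z=P[...,2]*1000
    m=(abs(fx)<30)&(abs(fy)<16)&(z>46)&(z<110)
    print(n); 
    for a in range(-30,30,6):
        for b in range(-16,16,8):
            k=m&(fx>=a)&(fx<a+6)&(fy>=b)&(fy<b+8)
            if k.any(): print((a,b),k.sum(),z[k].min().round(),z[k].max().round(),end='; ')
    print()
E
```

```text
side
(-30, -8) 16 48.0 75.0; (-30, 0) 14 48.0 74.0; (-24, -8) 20 46.0 76.0; (-24, 0) 6 64.0 77.0; (-24, 8) 1 71.0 71.0; (-18, -16) 6 89.0 105.0; (-18, -8) 21 48.0 104.0; (-18, 0) 11 73.0 103.0; (-18, 8) 6 73.0 109.0; (-12, -16) 17 47.0 107.0; (-12, -8) 25 48.0 107.0; (-12, 0) 23 73.0 110.0; (-12, 8) 8 83.0 104.0; (-6, -16) 8 46.0 108.0; (-6, -8) 14 47.0 73.0; (-6, 0) 2 58.0 73.0; (0, -16) 10 46.0 109.0; (0, -8) 18 46.0 75.0; (0, 0) 1 59.0 59.0; (6, -16) 5 47.0 105.0; (6, -8) 15 47.0 75.0; (12, -16) 2 46.0 47.0; (12, -8) 14 51.0 76.0; (18, -16) 1 46.0 46.0; (18, -8) 2 47.0 47.0; 
wrist
(-12, -8) 9 96.0 98.0; (-6, -8) 30 95.0 103.0; (0, -8) 64 94.0 108.0; (0, 0) 12 104.0 108.0; (6, -16) 325 82.0 110.0; (6, -8) 650 73.0 110.0; (6, 0) 682 72.0 110.0; (6, 8) 200 84.0 110.0; (12, -16) 82 86.0 109.0; (12, -8) 161 72.0 76.0; (12, 0) 191 72.0 103.0; (12, 8) 63 85.0 110.0; (18, -8) 300 46.0 76.0; (18, 0) 316 46.0 76.0;
```

move_arm(motion=[[0, 0, 0, 0, 0, 0, 0.6], [0, 0, 0, 0, 0, 0, 0.4], [0, 0, 0, 0, 0, 0, 0.4], [0, 0, 0, 0, 0, 0, 0.4]])

```text
clock: 20.55
tool_pos: [0.454, 0.0572, 0.0518]
eef_rot: [0.997, 0.081, 0.002, -0.0]
contact_force: [-0.6, -0.5, -0.1]
opening: 0.435
finger_force: 0.0
```

```bash
python3 lk.py; python3 - <<'E'
from h import *
a=load('side')['frame'][230:310,250:350].repeat(4,0).repeat(4,1); b=load('wrist')['frame'][130:290,190:390].repeat(2,0).repeat(2,1)
save(np.hstack([a,b]),'l6.png')
E
```

```text
side link top z [0.0749 0.0764] 150
wrist link top z [0.0745 0.0749] 2982
20.65 tool fy -1.29083885739192e-05 [0.45405933 0.05724576 0.05183509] [ 0.1  0.5 -0.5]
```

View pics/l6.png

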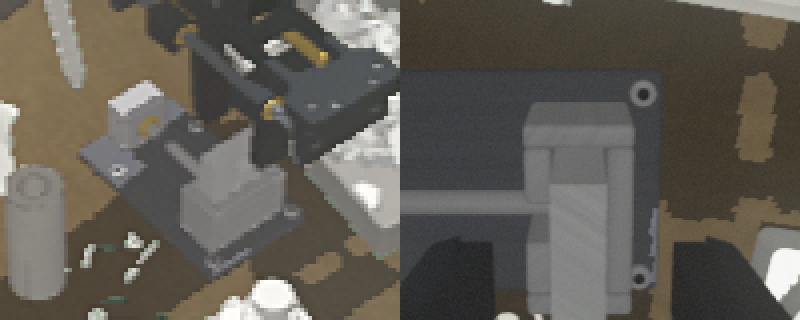

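```bash
python3 - <<'E'
from h import *
c=np.array([.4537,.0572]);t=np.radians(9.3)
s=load('wrist');P=cloud(s);K=s['intrinsics'];st=r.get_state();R=Ro.from_quat(st['eef_rot']).as_matrix()
for off in ([9,19,0],[9,-19,0],[9,19,-22],[9,-19,-22]):
    w=st['tool_pos']+R@np.array(off)/1000; q=K@(s['world_to_cam'][:3]@np.append(w,1)); print(off,(q[:2]/q[2]).round(),'crop',((q[:2]/q[2]-[190,130])*2+[400,0]).round())
f=s['frame'].astype(int); 
for u,v in [(215,252),(215,258),(215,265),(225,270),(345,252),(345,258),(345,265)]:
    print((u,v),f[v,u],((P[v,u]-st['tool_pos'])@R*1000).round(1))
E
```

```text
[9, 19, 0] [314. 231.] crop [647. 202.]
[9, -19, 0] [246. 231.] crop [511. 202.]
[9, 19, -22] [318. 246.] crop [656. 231.]
[9, -19, -22] [241. 246.] crop [502. 232.]
(215, 252) [42 46 46] [ 11.6 -29.1 -35.9]
(215, 258) [43 43 45] [ 11.6 -27.9 -42.4]
(215, 265) [42 43 45] [ 10.  -27.3 -46. ]
(225, 270) [41 41 41] [ 10.3 -22.2 -51.5]
(345, 252) [48 51 48] [ 11.6  29.7 -35.9]
(345, 258) [51 51 50] [ 10.4  29.1 -39.8]
(345, 265) [47 47 45] [ 10.3  27.8 -46.7]
```

```bash
python3 - <<'E'
from h import *
st=r.get_state();R=Ro.from_quat(st['eef_rot']).as_matrix()
for n in('wrist','side','scene'):
    s=snap(n) if n=='scene' else load(n)
    P=cloud(s); L=(P-st['tool_pos'])@R*1000
    g=s['frame'].max(2)<62
    m=g&(abs(L[...,0])<14)&(abs(L[...,1])>12)&(abs(L[...,1])<65)&(L[...,2]>-90)&(L[...,2]<15)
    print(n,m.sum(),[int((m&(L[...,2]>=a)&(L[...,2]<a+5)).sum()) for a in range(-90,15,5)])
E
```

```text
wrist 6529 [299, 334, 877, 833, 594, 588, 636, 746, 525, 453, 389, 254, 1, 0, 0, 0, 0, 0, 0, 0, 0]
side 123 [0, 4, 9, 14, 10, 13, 13, 13, 14, 13, 17, 3, 0, 0, 0, 0, 0, 0, 0, 0, 0]
scene 56 [1, 2, 0, 0, 0, 4, 7, 8, 9, 9, 10, 6, 0, 0, 0, 0, 0, 0, 0, 0, 0]
```

All three views agree that the finger tips really sit about 31 mm behind the reported TCP. The fingers shut above the link, so I'll go down 25 mm, which leaves the tips about 13 mm above the walls.

move_arm(motion=[[-1, 0, 6, 0, -0.2, 0, 0.4], [-1, 0, 12, 0, -0.2, 0, 0.4], [-1, 0, 18, 0, -0.2, 0, 0.4], [-1, 0, 24, 0, -0.2, 0, 0.4], [-1, 0, 26, 0, -0.2, 0, 0.4]])

```text
clock: 21.32
tool_pos: [0.4529, 0.057, 0.0253]
eef_rot: [0.997, 0.081, -0.0, 0.0]
contact_force: [-0.6, -0.0, 0.6]
opening: 0.601
finger_force: 0.0
```

move_arm(motion=[[0, 0, 0, 0, 0, 0, 0.7], [0, 0, 0, 0, 0, 0, 0.8], [0, 0, 0, 0, 0, 0, 1], [0, 0, 0, 0, 0, 0, 1]], newtons=15)

```text
clock: 21.82
tool_pos: [0.4533, 0.0571, 0.026]
eef_rot: [0.997, 0.081, 0.0, -0.0]
contact_force: [-0.6, 0.5, 0.6]
opening: 0.172
finger_force: 0.1
```

move_arm(motion=[[0, 0, 0, 0, 0, 0, 1], [0, 0, 0, 0, 0, 0, 1]], newtons=25)

```text
clock: 22.08
tool_pos: [0.4532, 0.0572, 0.0259]
eef_rot: [0.997, 0.081, 0.0, -0.0]
contact_force: [-1.3, -0.2, 0.5]
opening: 0.154
finger_force: 25.0
```

move_arm(motion=[[0, 0, -6, 0, 0, 0, 1], [0, 0, -20, 0, 0, 0, 1], [0, 0, -45, 0, 0, 0, 1], [0, 0, -75, 0, 0, 0, 1], [0, 0, -90, 0, 0, 0, 1]])

```text
clock: 22.7
tool_pos: [0.4537, 0.0571, 0.1181]
eef_rot: [0.997, 0.081, 0.001, -0.0]
contact_force: [-0.5, 0.2, -0.5]
opening: 0.156
finger_force: 25.0
```

```bash
python3 - <<'E'
from h import *
P=cloud(snap('wrist'))
m=(np.hypot(P[...,0]-.442,P[...,1]+.159)<.09)&(P[...,2]>.042)&(P[...,2]<.053);Q=P[m]
print(len(Q),cv2.minEnclosingCircle((Q[:,:2]*1000).astype(np.float32)) if len(Q) else 0)
goto(442,-159,117,9.3)
E
```

```text
1422 ((451.1866149902344, -131.08197021484375), 58.37540054321289)
t 22.75 pos [454.3  57.2 119.1] F [0.6 0.1 0.9] shift [-47.  211.3   1.8] turn [-0.01 -0.25 -0.02]
```

move_arm(motion=[[-5, 22, 0, 0, 0, 0, 1], [-14, 65, 0, 0, 0, 0, 1], [-24, 110, 0, 0, 0, 0, 1], [-33, 150, 0, 0, 0, 0, 1], [-38, 170, 0, 0, 0, 0, 1]])

```text
clock: 23.38
tool_pos: [0.4425, -0.1196, 0.1162]
eef_rot: [0.997, 0.079, 0.0, 0.001]
contact_force: [-1.2, 1.2, -0.9]
opening: 0.156
finger_force: 25.0
```

```bash
python3 - <<'E'
from h import *
from scipy.optimize import least_squares
P=cloud(snap('wrist'))
m=(np.hypot(P[...,0]-.445,P[...,1]+.155)<.085)&(P[...,2]>.0445)&(P[...,2]<.052);Q=P[m][:,:2]*1000
f=least_squares(lambda p:np.hypot(*(Q-p[:2]).T)-p[2],[445,-155,65],loss='soft_l1').x
print(len(Q),f,'enc',cv2.minEnclosingCircle(Q.astype(np.float32)))
goto(f[0],f[1],70,9.3)
E
```

```text
3392 [ 442.52663767 -159.993742     63.23733889] enc ((442.2635192871094, -160.5877227783203), 67.34956359863281)
t 23.43 pos [ 442.2 -122.   116.2] F [-0.6 -2.5 -0.4] shift [-5.6 37.5 46.3] turn [ 0.17  0.01 -0.38]
```

move_arm(motion=[[-3, 20, 0, 0, 0, 0, 1], [-5, 35, 10, 0, 0, 0, 1], [-5, 37, 30, 0, 0, 0, 1], [-5, 37, 45, 0, 0, 0, 1], [-5, 37, 45, 0, 0, 0, 1]])

```text
clock: 24.05
tool_pos: [0.4433, -0.1534, 0.0696]
eef_rot: [0.997, 0.081, -0.001, -0.001]
contact_force: [0.4, -0.3, -0.6]
opening: 0.16
finger_force: 25.0
```

```bash
python3 - <<'E'
from h import *
goto(442.3,-160.3,3,9.3)
E
```

```text
t 24.05 pos [ 443.3 -153.4   69.6] F [ 0.4 -0.3 -0.6] shift [-1.9  6.7 66.6] turn [-0.09  0.14  0.04]
```

move_arm(motion=[[-1, 5, 10, 0, 0, 0, 1], [-1, 6, 28, 0, 0, 0, 1], [-1, 6, 45, 0, 0, 0, 1], [-1, 6, 57, 0, 0, 0, 1], [-1, 6, 61, 0, 0, 0, 1]])

```text
clock: 24.68
tool_pos: [0.444, -0.1603, 0.0093]
eef_rot: [0.997, 0.081, -0.0, -0.0]
contact_force: [-0.4, 0.8, -0.1]
opening: 0.155
finger_force: 25.0
```

move_arm(motion=[[0, 0, 2, 0, 0, 0, 1], [0, 0, 4, 0, 0, 0, 1], [0, 0, 4, 0, 0, 0, 1]])

```text
clock: 25.05
tool_pos: [0.4443, -0.1603, 0.006]
eef_rot: [0.997, 0.081, 0.0, 0.0]
contact_force: [0.0, -0.6, -0.8]
opening: 0.16
finger_force: 25.0
```

move_arm(motion=[[0, 0, 1, 0, 0, 0, 1], [0, 0, 2, 0, 0, 0, 1], [0, 0, 3, 0, 0, 0, 1], [0, 0, 4, 0, 0, 0, 1]])

```text
clock: 25.55
tool_pos: [0.4442, -0.1602, 0.0017]
eef_rot: [0.997, 0.081, 0.0, -0.0]
contact_force: [0.6, 0.3, -0.7]
opening: 0.154
finger_force: 25.0
```

move_arm(motion=[[0, 0, 1, 0, 0, 0, 1], [0, 0, 2, 0, 0, 0, 1], [0, 0, 2.5, 0, 0, 0, 1]])

```text
clock: 25.92
tool_pos: [0.4441, -0.1602, -0.0008]
eef_rot: [0.997, 0.081, -0.0, -0.0]
contact_force: [-0.2, 0.6, -0.7]
opening: 0.156
finger_force: 25.0
```

move_arm(motion=[[0, 0, 0.8, 0, 0, 0, 1], [0, 0, 0.8, 0, 0, 0, 0.8], [0, 0, 0.8, 0, 0, 0, 0.7], [0, 0, 0.8, 0, 0, 0, 0.7], [0, 0, 0.8, 0, 0, 0, 0.7]])

```text
clock: 26.55
tool_pos: [0.4442, -0.1602, -0.0014]
eef_rot: [0.997, 0.081, 0.0, 0.0]
contact_force: [0.9, 0.0, 0.2]
opening: 0.298
finger_force: 0.0
```

move_arm(motion=[[0, 0, -8, 0, 0, 0, 0.7], [0, 0, -25, 0, 0, 0, 0.7], [0, 0, -55, 0, 0, 0, 0.7], [0, 0, -95, 0, 0, 0, 0.7], [0, 0, -120, 0, 0, 0, 0.7]])

```text
clock: 27.18
tool_pos: [0.4445, -0.1604, 0.1206]
eef_rot: [0.997, 0.081, 0.001, 0.0]
contact_force: [-0.1, 0.3, -0.6]
opening: 0.301
finger_force: 0.0
```

```bash
python3 - <<'E'
from h import *
P=cloud(snap('wrist'));goto(442,-160,120,9.3)
m=(np.hypot(P[...,0]-.4423,P[...,1]+.1603)<.03)&(P[...,2]>.008)&(P[...,2]<.06);Q=P[m]
print('link in bowl',len(Q),Q.mean(0).round(3),Q[:,2].max().round(3),cv2.minAreaRect((Q[:,:2]*1000).astype(np.float32)))
m=(np.hypot(P[...,0]-.4423,P[...,1]+.1603)<.085)&(P[...,2]>.0435)&(P[...,2]<.056);Q=P[m]
print('rim',cv2.minEnclosingCircle((Q[:,:2]*1000).astype(np.float32)))
s=snap('scene');side=snap('side');P=cloud(side)
m=(np.hypot(P[...,0]-.409,P[...,1]-.331)<.03)&(P[...,2]>.1)&(P[...,2]<.13);print('handle',P[m].mean(0).round(3),m.sum())
a=side['frame'][170:400,180:460].repeat(2,0).repeat(2,1);save(a,'end.png')
E
```

```text
t 27.23 pos [ 445.7 -160.9  122.7] F [0.6 0.5 2.4] shift [-3.6 -1.5  2.7] turn [ 0.14 -0.3  -0.02]
link in bowl 1120 [ 0.448 -0.161  0.043] 0.048 ((444.6665954589844, -161.1329345703125), (44.56629180908203, 14.007732391357422), 9.530092239379883)
rim ((442.060546875, -160.12818908691406), 67.12244415283203)
handle [0.409 0.33  0.111] 50
```

View pics/end.png

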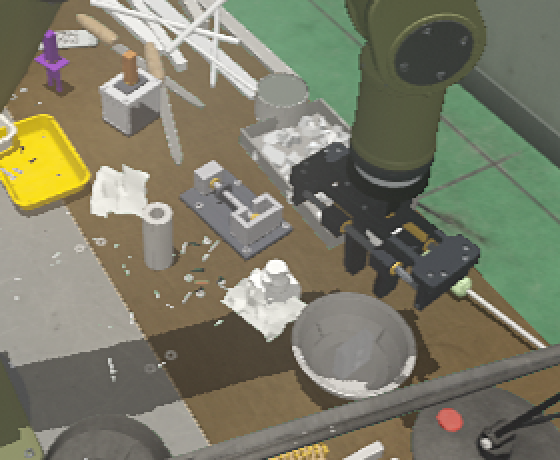

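The tool hangs in its stand (130,70), the seat is empty (257,210), the link stands in the middle of the bowl (355,345), and the robot is clear of everything. Handing in.

```bash
python3 -c "
from plant import finish_job; print(finish_job())"
```

```text
the job is handed in; nothing more can be done
None
```

The job is handed in: the link was released and now stands in the bowl, the forked tool hangs back in its stand, and the last pictures show nothing else on the bench disturbed (27 s used; no verdict was returned).

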